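Wedge the block row tight and bring the magnifier over it

ROBOT

A 6-joint arm with a two-finger parallel gripper is mounted at the origin on the work surface. World frame = base frame: x ahead of the robot, y to its left, z up, the work surface at z = 0. Lengths are in m, angles in degrees, forces in N, time in s.
With the tool pointing down it reaches from about 0.375 to 0.9 m from the base axis. Payload 3.1 kg.
Tool frame: the origin (TCP) lies on the centre line of the jaws, within the pads' length; the fingertips stand 25 mm ahead of it and the grasp point (between the pads) lies 6 mm ahead of it; z points along the fingers, y is the line along which they close (so a half turn about z gives the same grasp; the last joint's range is limited). The gripper opens to 87 mm and grips with 3 to 60 N. Pads are 19 mm wide; open, the fingers measure 117 mm over their backs; the gripper's body (75 mm by 190 mm) begins 51 mm behind the grasp point.
Start: joints at [-80.988, 30.224, 82.088, -0, 67.689, -10.227], TCP at [0.206, -0.59, 0.248] pointing down, gripper open.
Joint ranges: [-176.69, 176.69], [-43.24, 126.21], [12.49, 139.97], [-82, 262], [0, 151.66], [-163.58, 163.58]. Speed limits (degrees/s): [159.86, 159.86, 180, 180, 180, 180].

INTERFACE

Orientations are given as a 3x3 rotation matrix whose columns are the frame's x, y, z axes.
In Python, from rig import bot, cams, models gives the robot as it stands. The module is installed in compiled form; this text tells all that it offers.
- The arm moves only by the shell command python3 -m handwheel 'ROWS' [OPENING]. ROWS is JSON, a list of rows, each a list of 6 numbers: the shift along the world's x, y, z each as a share of 1 m, from -1 to 1, then the turn, a rotation vector about the world's x, y, z each as a share of 2 rad, from -1 to 1. In form: [[dx, dy, dz, wx, wy, wz], ...]. A call has exactly 8 rows; each row is the pose to reach, as a shift and turn from the pose commanded when the call began; what a row does not reach only later rows make up. A row lasts 1/12 s, in which the tool goes at most 41.7 mm and 7.16 degrees, less where a joint would pass 70% of its speed; a pose out of reach is approached as far as the arm can. A call with a number of a shift or a turn outside -1 to 1 is refused whole. A call with a gripper value outside its range is refused whole. OPENING is the opening, from -1 (shut) to 1 (fully open), so that 0 is half open, set as the call begins (- or left out, the last holds). The fingers move at their own pace and stop on an object; the grip force is fixed at half the most. Time passes only in rows, so rows that repeat a pose let the fingers close, or fill a call up. It gives the time, the measured TCP pose, the force, the opening and the grip force at its end, in the units of the state.
- bot.read_state(): the state, without advancing time (a new reading comes with each control period).
- cams.capture(name): name is "side" or "top"; returns (picture, depth): 400x640x3 uint8, blue, green, red; 400x640 float32, m along the optical axis (not along the pixel's ray), 0 where there is no reading.
- cams.calibration(name): a dict with "mtx" (3x3 intrinsics, pixels), "dist_coeffs" ([k1, k2, p1, p2, k3] as OpenCV has them; the pictures are not rectified), "R" (3x3) and "t" (3): a world point X has camera coordinates R X + t. Camera axes: x right, y down, z forward; pixel columns grow to the right and rows downward; lengths in m; the calibration is good to about 2 mm. A picture is of the moment at which its call begins. calibration takes no time and is no camera call.
- bot.hand_in(): hands the job in; it is judged then, once.
Trained networks look in the newest picture that a camera, given by its name, has taken for a name from the list of things; names that differ only in an ending like _2 or _b are one class to them, and where a whole thing is asked for, a point or a joint stands for the part that bears it (a point fixed in the world has none). Each returns a list of dicts, best first, with "conf" (0 to 1); they miss things now and then, are a little off and sometimes report something else, mostly with a low value. They report only what shows in the picture. A call takes as long as a camera call. They do not tell look-alikes from the thing itself.
- models.spot_in(query, camera): "position" ([column, row] in pixels, amid what is visible of it).
- models.tip_of(query, camera): "position" ([column, row] in pixels: a listed point, or the origin of a listed thing).
The state is a dict: "time_s": time; "joint_positions": joint angles; "qvel": joint speeds; "tau": joint torques, N m; "position": TCP position; "tcp_rot": TCP orientation; "force": force on the tool from outside, world axes, zero at the start; "moment": the same for the moment, N m; "opening": opening from 0.0 (shut) to 1.0 (fully open); "grasp_force": force on a finger pad.
Only numpy, scipy, OpenCV 4.12 (cv2) and the standard library are available. Lean on these libraries where they do the work, as an engineer would, in place of code of your own. Each camera call takes 0.05 s, during which the arm holds its last target. There are 200 camera calls.

TASK

Lay the tapered steel wedge flat in the open gap at the end of the row of aluminium blocks, thin end first with its straight side along the fixed jaw, and drive it in until it will go no further and the row is locked tight with no gaps left. Then swing the magnifier by its knob until the lens is centred over the part of the wedge that lies between the chock and the jaw, and let go. Leave the spare bar, the bin, the bottle and the screwdriver where they are.

Things in the scene. Friction and masses are not known exactly. Their poses are not given: they have to be found in the camera images.
- fixture: Clamping fixture fixed to the bench, place and yaw vary. Origin on the bench, z up; (x, y) in mm below are in its frame, its open -x side roughly faces the robot. Dark steel plate x -120..+90, y -105..+130, 12 mm thick. On it, 45 mm high: end jaw x -40..+45, y 100..125; wedge jaw x -40..+45, y -90.5..-60.5. Back rail x 41..56, y -45..120, 30 mm high. Ground oiled faces, friction about 0.25.
- gap_mouth (a point): Point on the plate top (12 mm above the bench) at the front end of the wedge jaw's inner face, fixture (-40, -60.5). The gap runs from here 15.5 to 17.5 mm towards +y to the chock. The wedge enters along the fixture's +x, straight side on the jaw (inner face parallel to x). Driving takes about 1 to 8 N and rises steeply at the stop; lock with 15 to 20 N. It stays when released.
- wedge_mid (a point): Centre (half-way along and up) of the loose steel wedge, 140 mm long, 40 high, 0.5 kg, lying flat on the bench in one of two places, the spare bar in the other. Own x points to the thin nose at x = +70 mm, z up. Straight side: the plane y = -11.65 mm. With the row tight this point is at about (-35, -48.9) in the fixture, 32 mm above the bench, and the shank sticks out in front.
- wedge_grip (a point): Middle of the wedge's parallel shank, the place to grip: 48 mm from wedge_mid towards the tail (own x -48 mm), 20 mm above its underside. The shank runs x -70..-25 mm from wedge_mid and is 23.3 mm thick (y -11.65..+11.65 mm); from there the +y side slopes to y = -1.65 mm at the nose, which is 10 mm thick.
- block_a: Aluminium block 80 (x) x 50 (y) x 45 mm, 0.45 kg, loose on the fixture plate next to the end jaw. Origin at the centre of its underside; packed tight it is at y = +75 mm of the fixture.
- block_b: Same block, next in the row; packed tight at y = +25 mm of the fixture.
- chock: Aluminium chock, last in the row, 80 (x) x 45 mm high, 0.45 kg, origin on the underside. Flat side 20 mm to +y of the origin; sloping side, which meets the wedge, 20 mm to -y at the front (x = -40) and 31.2 mm to -y at the back (x = +40). Packed tight at y = -20 mm of the fixture. At the start blocks and chock have gaps between them, 3 to 5 mm in all.
- magnifier (a joint): Angle (rad) of the magnifier arm about its upright post at (+70, +50) mm on the fixture. 0 = arm points to the fixture's -y, 1.571 = to its -x; grows clockwise seen from above; range 0 to 2.8. Friction holds it where it is left; about 1.5 N at the knob moves it. It starts parked at 2.0 to 2.5, over block_a; the lens is over the wedge at 0.61.
- lens (a point): Centre of the round level magnifier lens (96 mm over its black rim, 150 mm above the bench), 122 mm from the post's axis.
- knob (a point): Middle of the upright round knob at the magnifier arm's outer end, 20 mm diameter, 154 to 199 mm above the bench (this point at 178), 185 mm from the post's axis. Can be pinched from above.
- inspect_point (a point): Point of the fixture at (0, -50) mm, on the part of the wedge that lies between the chock and the jaw: the lens centre belongs straight above it.
- spare_bar_mid (a point): Centre of a plain steel bar with parallel sides, 140 x 23.3 x 40 mm: not the wedge, a bystander. Leave it alone.
- bin: Bystander: grey open plastic bin 120 x 180 x 70 mm, origin under its centre.
- oil: Bystander: white plastic bottle, 64 mm diameter, 160 mm tall, origin under its centre.
- screwdriver: Bystander: screwdriver with yellow handle, 200 mm, lying on the bench.
Mind the look-alikes: they are no part of the job. Leave any black or blue look-alike of the block_b alone.

How it is judged (in metres and radians):
On the way, in this order (a step that is already met when the one before it is completed fails the run):
1. the wedge is driven in and the row is tight (x of wedge_mid in the frame of fixture between -0.039 and -0.02 m and y of wedge_mid in the frame of fixture between -0.0535 and -0.0445 m and z of wedge_mid in the frame of fixture between 0.027 and 0.037 m and angle between the x axis of wedge_mid and the x axis of fixture, either way round below 0.06 rad and y of block_a in the frame of fixture between 0.072 and 0.078 m and z of each of block_a, block_b, chock in the frame of fixture below 0.016 m and angle between each of block_a, block_b, chock's own z axis and vertical below 0.05 rad and y of block_b in the frame of fixture between 0.022 and 0.028 m and y of chock in the frame of fixture between -0.023 and -0.017 m), for 0.2 s.
2. then the magnifier lens is over the wedge (horizontal distance between lens and inspect_point below 0.02 m), for 0.2 s.
At the end, for the whole second after the job is handed in: Wedge flat on the plate, straight side on the jaw (4.5 mm, 0.06 rad), within 4 mm short and 15 mm beyond its tight place; blocks and chock upright within 3 mm of their packed places; lens centre within 20 mm of straight above the inspect point; all at rest (all of step 1 and horizontal distance between lens and inspect_point below 0.02 m and linear speed of each of block_a, block_b, chock below 0.01 m/s and velocity of joint magnifier between -0.05 and 0.05 rad/s); the robot touches nothing.
It fails at once if the spare bar is moved by more than 30 mm (distance of spare_bar_mid from where it was at the start of the episode above 0.03 m).
It fails at once if the bin is moved by more than 30 mm (distance of bin from where it was at the start of the episode above 0.03 m).
It fails at once if the bottle is moved by more than 30 mm (distance of oil from where it was at the start of the episode above 0.03 m).
It fails at once if the screwdriver is moved by more than 30 mm (distance of screwdriver from where it was at the start of the episode above 0.03 m).
It also fails if it takes over 69 s, if anything falls off the work surface, if the arm or the gripper's body presses on something with over 40 N, if the wrist force passes 120 N, or if a joint passes its speed limit or range.

## Working session

There is one attempt and no reset: what is moved stays moved. The work goes in short steps, Python scripts to look and compute and a shell command to move; the robot and the scene stay as the last step left them, time stands still between calls to the robot, and variables do not carry over. Pictures are saved under pics/ and viewed, at most 10 in all, crops included, and the job is handed in when it is done.

```bash
mkdir -p pics
cat > h.py <<'E'
import numpy as np, cv2
from rig import bot,cams,models
def cal(n):
    c=cams.calibration(n); return np.array(c["mtx"]),np.array(c["dist_coeffs"]),np.array(c["R"]),np.array(c["t"]).ravel()
def ray(n,px):
    K,d,R,t=cal(n); u=cv2.undistortPoints(np.array([[px]],float),K,d)[0,0]
    return -R.T@t, R.T@np.array([u[0],u[1],1.])
def at_z(n,px,z):
    o,v=ray(n,px); return o+v*(z-o[2])/v[2]
def proj(n,X):
    K,d,R,t=cal(n); return cv2.projectPoints(np.array(X,float).reshape(-1,1,3),cv2.Rodrigues(R)[0],t,K,d)[0][:,0]
def cloud(n,D):
    K,d,R,t=cal(n); h,w=D.shape; g=np.stack(np.meshgrid(np.arange(w),np.arange(h)),-1).reshape(-1,1,2).astype(float)
    u=cv2.undistortPoints(g,K,d)[:,0]; z=D.reshape(-1,1); P=np.hstack([u*z,z]); return ((P-t)@R).reshape(h,w,3)
E
python3 - <<'E'
from h import *
np.set_printoptions(precision=3,suppress=True)
for n in("top","side"):
    p,D=cams.capture(n); cv2.imwrite(f"pics/{n}0.png",p); np.save(f"{n}0.npy",D)
    print(n,cal(n)[2],-cal(n)[2].T@cal(n)[3])
    for q in["fixture","gap_mouth","wedge_mid","wedge_grip","spare_bar_mid","block_a","chock","lens","knob"]:
        r=models.tip_of(q,n)[:3]
        print(q,[(np.round(x["position"]).tolist(),round(x["conf"],2)) for x in r])
E
```

```text
top [[ 0.005 -1.    -0.015]
 [-0.995 -0.003 -0.103]
 [ 0.103  0.015 -0.995]] [0.447 0.053 1.227]
fixture [([329.0, 200.0], 0.55)]
gap_mouth [([346.0, 214.0], 0.75)]
wedge_mid [([444.0, 245.0], 0.7)]
wedge_grip [([446.0, 259.0], 0.77), ([410.0, 138.0], 0.31)]
spare_bar_mid [([454.0, 186.0], 0.7)]
block_a [([341.0, 134.0], 0.86), ([325.0, 199.0], 0.67), ([301.0, 199.0], 0.65)]
chock [([336.0, 204.0], 0.82), ([195.0, 192.0], 0.51)]
lens [([286.0, 205.0], 0.57)]
knob [([272.0, 223.0], 0.69)]
side [[-0.982 -0.188  0.015]
 [-0.113  0.523 -0.845]
 [ 0.151 -0.831 -0.535]] [0.428 0.962 0.73 ]
fixture [([336.0, 255.0], 0.74)]
gap_mouth [([357.0, 239.0], 0.65)]
wedge_mid [([394.0, 183.0], 0.65)]
wedge_grip [([407.0, 187.0], 0.7)]
spare_bar_mid [([340.0, 182.0], 0.8)]
block_a [([257.0, 272.0], 0.98), ([263.0, 234.0], 0.96), ([328.0, 266.0], 0.78)]
chock []
lens [([340.0, 230.0], 0.61)]
knob [([340.0, 229.0], 0.72), ([360.0, 232.0], 0.62)]
```

View pics/top0.png

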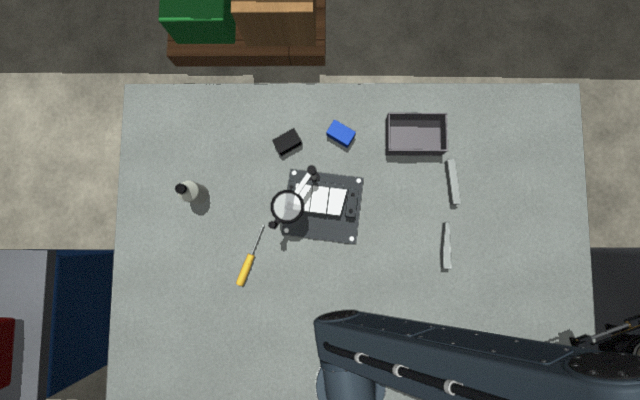

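View pics/side0.png

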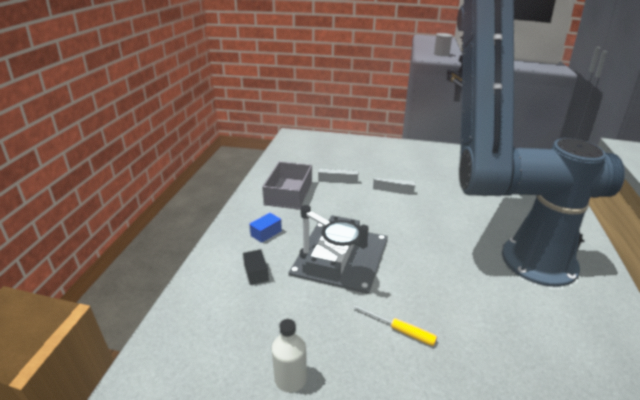

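Run:
```python
from h import *
np.set_printoptions(precision=4,suppress=True)
p=cv2.imread("pics/top0.png");D=np.load("top0.npy")
a=cv2.resize(p[150:275,425:475],None,fx=4.6,fy=4.6,interpolation=cv2.INTER_CUBIC)
b=cv2.resize(p[155:255,265:375],None,fx=5,fy=5,interpolation=cv2.INTER_CUBIC)
im=np.zeros((580,790,3),np.uint8); im[:a.shape[0],:a.shape[1]]=a; im[:b.shape[0],235:235+b.shape[1]]=b
cv2.imwrite("pics/crop0.png",im)
W=cloud("top",D); Z=W[...,2]
for name,(r0,r1,c0,c1) in dict(up=(150,215,435,470),low=(215,280,430,465)).items():
    w=W[r0:r1,c0:c1].reshape(-1,3); m=(w[:,2]>.025)&(w[:,2]<.06); q=w[m]
    print(name,m.sum(),q[:,2].mean(), cv2.minAreaRect((q[:,:2]*1000).astype(np.float32)))
    c=q[:,:2].mean(0); u,s,v=np.linalg.svd(q[:,:2]-c); x=v[0]*np.sign(v[0][0]); y=np.array([-x[1],x[0]])
    e=(q[:,:2]-c)@np.stack([x,y]).T
    print(c,x)
    for k in np.arange(-.07,.07,.014):
        s=e[(e[:,0]>=k)&(e[:,0]<k+.014)]
        if len(s):print(round(k,3),len(s),s[:,1].min(),s[:,1].max())
# fixture plate: mask z 8..16mm + all higher
w=W[150:260,260:385]; m=(w[...,2]>.007)
pl=w[m&(w[...,2]<.017)]; print("plate",pl.shape,pl[:,2].mean(),cv2.minAreaRect((pl[:,:2]*1000).astype(np.float32)))
for px in[(293,173),(359,178),(351,239),(284,235)]: print(px,at_z("top",px,.012))
```

```text
up 433 0.03998818761320625 ((632.935546875, -310.9324035644531), (171.4371795654297, 54.35763931274414), 19.500925064086914)
[ 0.6215 -0.3132] [0.9827 0.1852]
-0.07 41 -0.01032488910064517 0.013539879750754692
-0.056 43 -0.011291855697147775 0.01226186229267685
-0.042 42 -0.011435438032045442 0.012178667620699456
-0.028 41 -0.01359140370860174 0.010143783511253623
-0.014 39 -0.014158504269781694 0.009250297225825294
-0.0 39 -0.016617949583969026 0.007400422829920787
0.014 41 -0.017512626445891678 0.006582505679447316
0.028 40 -0.018248564825953367 0.005799082558007644
0.042 40 -0.018445243613280007 0.004597761329118319
0.056 25 -0.019380343768764918 0.002619779099348173
low 347 0.04000203806602457 ((424.3778991699219, -289.09222412109375), (135.5252685546875, 24.648353576660156), 0.8648250699043274)
[ 0.4162 -0.2893] [ 0.9996 -0.03  ]
-0.07 15 -0.011927390373427275 0.009378924520019597
-0.056 41 -0.014389248107075819 0.010104190651702743
-0.042 46 -0.01379166977485363 0.010657713655061778
-0.028 45 -0.01195870062096601 0.011329166012010798
-0.014 33 -0.01106495867517035 0.010780370083669881
-0.0 40 -0.011078048914570038 0.00921235873234725
0.014 37 -0.011401002426506086 0.00979823054685036
0.028 25 -0.0072350371826932726 0.0072965149371779425
0.042 30 -0.007596481849730693 0.006041676879010598
0.056 25 -0.007425252999185299 0.004539311846005505
plate (2497, 3) 0.012858761696753476 ((549.6145629882812, 87.29338836669922), (344.66436767578125, 391.0567321777344), 0.05261944606900215)
(293, 173) [0.6466 0.1813 0.012 ]
(359, 178) [ 0.631  -0.0277  0.012 ]
(351, 239) [ 0.4394 -0.0021  0.012 ]
(284, 235) [0.4508 0.2067 0.012 ]
```

View pics/crop0.png

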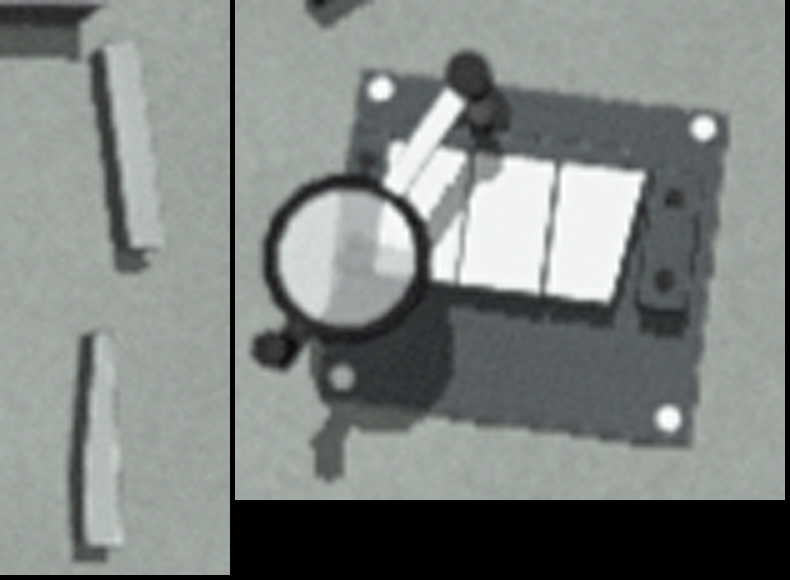

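```bash
cat > fit.py <<'E'
from h import *
from scipy.optimize import differential_evolution as de
np.set_printoptions(precision=4,suppress=True)
def loc(P,p):
    c,s=np.cos(p[2]),np.sin(p[2]); d=P[:,:2]-p[:2]; return d[:,0]*c+d[:,1]*s,-d[:,0]*s+d[:,1]*c
def box(x,y,a,b,c,d): return (x>a)&(x<b)&(y>c)&(y<d)
def hfix(x,y):
    h=np.where(box(x,y,-.12,.09,-.105,.13),.012,0.)
    h[box(x,y,.041,.056,-.045,.12)]=.042
    h[box(x,y,-.04,.045,.1,.125)|box(x,y,-.04,.045,-.0905,-.0605)]=.057
    h[box(x,y,-.045,.041,-.05,.1)]=np.nan
    return h
def hw(x,y): return np.where((abs(x)<.07)&(y>-.01165)&(y<np.where(x<-.025,.01165,.01165-.0133*(x+.025)/.095)),.04,0.)
def fit(P,hf,b,tol=.006):
    def cost(p):
        e=np.abs(P[:,2]-hf(*loc(P,p))); return np.nansum(np.minimum(e,tol))
    r=de(cost,b,seed=1,popsize=25,tol=1e-9,maxiter=150); return r.x,r.fun
def pts(n,D,c,r,zmax):
    P=cloud(n,D)[D>0].reshape(-1,3); return P[(np.hypot(*(P[:,:2]-c).T)<r)&(P[:,2]<zmax)&(P[:,2]>-.01)]
E
python3 - <<'E'
from fit import *
A=[]
for n in("top","side"):
    D=np.load(n+"0.npy")
    P=pts(n,D,[.55,.09],.23,.065); print(n,len(P),"fix",*fit(P,hfix,[(.5,.62),(.03,.13),(-.25,.1)]))
    Q=pts(n,D,[.42,-.289],.1,.06); print(len(Q),"wedge",*fit(Q,hw,[(.38,.46),(-.31,-.26),(-.2,.2)]))
# screws
p=cv2.imread("pics/top0.png").astype(float).mean(2); S=[]
for c,r in[(293,173),(359,178),(351,239)]:
    w=np.clip(p[r-4:r+5,c-4:c+5]-130,0,None); g=np.mgrid[r-4:r+5,c-4:c+5]
    S.append(at_z("top",((w*g[1]).sum()/w.sum(),(w*g[0]).sum()/w.sum()),.012))
S=np.array(S); print(S, "centre",(S[0]+S[2])/2, "d",np.linalg.norm(S[0]-S[1]),np.linalg.norm(S[1]-S[2]))
E
```

```text
top 15417 fix [ 0.5557  0.073  -0.1218] 34.269508160773086
3247 wedge [ 0.4231 -0.2896  0.0275] 7.983489010285808
side 13982 fix [ 0.5566  0.0727 -0.1214] 27.336069847384742
1395 wedge [ 0.4217 -0.2919  0.0182] 3.9103191424888055
[[ 0.6491  0.1796  0.012 ]
 [ 0.6292 -0.0263  0.012 ]
 [ 0.4418 -0.0029  0.012 ]] centre [0.5455 0.0883 0.012 ] d 0.20683690716365793 0.18879807473164872
```

```bash
python3 - <<'E'
from fit import *
s=bot.read_state(); print(s["time_s"],s["position"],np.array(s["tcp_rot"]),s["opening"],s["force"])
E
cat >> h.py <<'E'
F=np.array([.5562,.0729,-.1216])
def w(x,y):
    c,s=np.cos(F[2]),np.sin(F[2]); return F[:2]+[c*x-s*y,s*x+c*y]
def f(X,Y):
    c,s=np.cos(F[2]),np.sin(F[2]); d=np.array([X,Y])-F[:2]; return np.array([c*d[0]+s*d[1],-s*d[0]+c*d[1]])
E
```

```text
1.0 [ 0.206  -0.59    0.2475] [[ 0.9441  0.3295 -0.    ]
 [ 0.3295 -0.9441  0.0001]
 [ 0.     -0.0001 -1.    ]] 1.0006479679506162 [-0.9077 -0.1556 -0.8471]
```

```bash
T='[0.168,0.298,-0.1,0,0,-0.157]'; python3 -m handwheel '[[0.168,0.298,-0.1,0,0,-0.157],[0.168,0.298,-0.1,0,0,-0.157],[0.168,0.298,-0.1,0,0,-0.157],[0.168,0.298,-0.1,0,0,-0.157],[0.168,0.298,-0.1,0,0,-0.157],[0.168,0.298,-0.1,0,0,-0.157],[0.168,0.298,-0.1,0,0,-0.157],[0.168,0.298,-0.1,0,0,-0.157]]' 1
python3 - <<'E'
from fit import *
p,D=cams.capture("side"); s=bot.read_state(); print(s["position"],np.array(s["tcp_rot"])[:,1])
cv2.imwrite("pics/s1.png",cv2.resize(p[130:230,330:480],None,fx=5,fy=5,interpolation=cv2.INTER_CUBIC))
E
```

```text
time_s: 1.67
position: [0.3638, -0.31, 0.1539]
tcp_rot: [[1.0, 0.021, 0.001], [0.021, -1.0, -0.001], [0.001, 0.001, -1.0]]
force: [1.2, -0.3, -0.6]
opening: 1.001
grasp_force: 0.0
[ 0.3642 -0.3012  0.1518] [ 0.0251 -0.9996 -0.01  ]
```

View pics/s1.png

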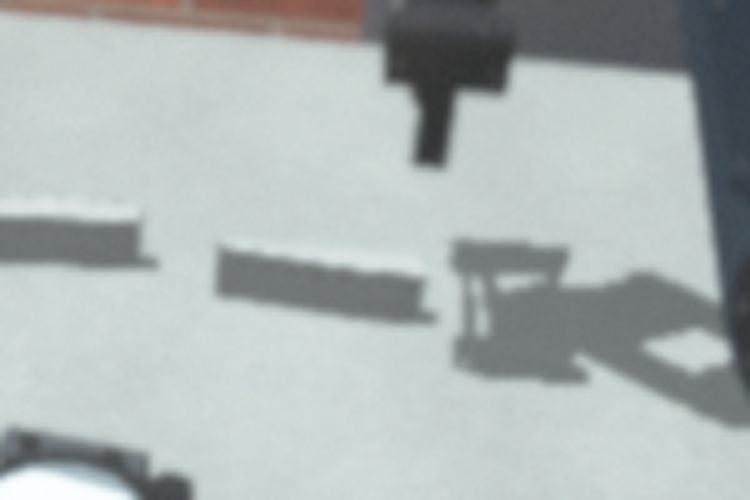

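```bash
python3 -m handwheel '[[0.010,0.009,-0.03,0,0,0],[0.010,0.009,-0.05,0,0,0],[0.010,0.009,-0.08,0,0,0],[0.010,0.009,-0.08,0,0,0],[0.010,0.009,-0.08,0,0,0],[0.010,0.009,-0.08,0,0,0],[0.010,0.009,-0.08,0,0,0],[0.010,0.009,-0.08,0,0,0]]' 1
```

```text
time_s: 2.38
position: [0.3736, -0.3034, 0.0756]
tcp_rot: [[1.0, 0.021, 0.002], [0.021, -1.0, -0.003], [0.002, 0.003, -1.0]]
force: [0.3, 0.0, -0.4]
opening: 1.001
grasp_force: 0.0
```

```bash
python3 -m handwheel '[[0.001,0.012,0,0,0,0],[0.001,0.012,-0.02,0,0,0],[0.001,0.012,-0.043,0,0,0],[0.001,0.012,-0.043,0,0,0],[0.001,0.012,-0.043,0,0,0],[0.001,0.012,-0.043,0,0,0],[0.001,0.012,-0.043,0,0,0],[0.001,0.012,-0.043,0,0,0]]' 1 &&  python3 -m handwheel '[[0,0,0,0,0,0],[0,0,0,0,0,0],[0,0,0,0,0,0],[0,0,0,0,0,0],[0,0,0,0,0,0],[0,0,0,0,0,0],[0,0,0,0,0,0],[0,0,0,0,0,0]]' -1
```

```text
time_s: 3.05
position: [0.3745, -0.2908, 0.0321]
tcp_rot: [[1.0, 0.022, 0.001], [0.022, -1.0, -0.002], [0.001, 0.002, -1.0]]
force: [0.2, -0.6, -0.5]
opening: 1.003
grasp_force: 0.0
time_s: 3.72
position: [0.3741, -0.2903, 0.031]
tcp_rot: [[1.0, 0.022, -0.0], [0.022, -1.0, 0.0], [-0.0, -0.0, -1.0]]
force: [-0.0, 0.3, 0.6]
opening: 0.481
grasp_force: 0.0
```

```bash
python3 -m handwheel '[[0,0,0,0,0,0],[0,0,0,0,0,0],[0,0,0,0,0,0],[0,0,0,0,0,0],[0,0,0,0,0,0],[0,0,0,0,0,0],[0,0,0,0,0,0],[0,0,0,0,0,0]]' -1; python3 -c "
from h import *
print(w(-.153,-.0489),w(-.083,-.0489))"
```

```text
time_s: 4.38
position: [0.374, -0.2902, 0.031]
tcp_rot: [[1.0, 0.022, -0.0], [0.022, -1.0, 0.0], [-0.0, -0.0, -1.0]]
force: [-0.4, 0.4, -0.5]
opening: 0.266
grasp_force: 30.0
[0.39839818 0.04292007] [0.46788129 0.03442903]
```

```bash
python3 -m handwheel '[[0,0,0.04,0,0,0],[0,0,0.085,0,0,0],[0.01,0.04,0.085,0,0,-0.072],[0.02,0.08,0.085,0,0,-0.072],[0.02,0.12,0.085,0,0,-0.072],[0.02,0.16,0.085,0,0,-0.072],[0.02,0.18,0.085,0,0,-0.072],[0.02,0.18,0.085,0,0,-0.072]]' && python3 -m handwheel '[[0,0.04,0,0,0,0],[0,0.08,0,0,0,0],[0,0.11,0,0,0,0],[0,0.14,0,0,0,0],[0,0.145,0,0,0,0],[0,0.145,0,0,0,0],[0,0.145,0,0,0,0],[0,0.145,0,0,0,0]]'
python3 - <<'E'
from fit import *
for n in("top","side"):
    p,D=cams.capture(n); cv2.imwrite(f"pics/{n}2.png",p); np.save(n+"2.npy",D)
    s=bot.read_state(); x,y,z=s["position"]; print(s["position"],np.array(s["tcp_rot"])[:,0],s["grasp_force"])
    Q=pts(n,D,[x+.06,y],.16,.14); Q=Q[(Q[:,2]>z-.04)&(Q[:,2]<z+.02)]; 
    yaw=-.1216; c,sn=np.cos(yaw),np.sin(yaw); d=Q[:,:2]-[x,y]; u=d[:,0]*c+d[:,1]*sn; v=-d[:,0]*sn+d[:,1]*c
    m=(u>.02)&(u<.16)&(abs(v)<.02); print(n,m.sum(),"nose u", np.sort(u[m])[-8:] if m.any() else None)
    if m.any():
        for k in(.03,.05,.07,.09,.11):
            q=m&(u>k)&(u<k+.02); print(k,q.sum(),v[q].min() if q.any() else'',v[q].max() if q.any() else '')
E
```

```text
time_s: 5.05
position: [0.3903, -0.1047, 0.1155]
tcp_rot: [[0.993, -0.117, -0.007], [-0.117, -0.993, 0.005], [-0.008, -0.004, -1.0]]
force: [-0.6, 1.1, -4.0]
opening: 0.27
grasp_force: 30.0
time_s: 5.72
position: [0.3947, 0.0337, 0.1159]
tcp_rot: [[0.992, -0.123, 0.001], [-0.123, -0.992, -0.0], [0.001, 0.0, -1.0]]
force: [0.4, -0.0, -5.1]
opening: 0.265
grasp_force: 30.0
[0.3946 0.0335 0.1159] [ 0.9923 -0.1237  0.0005] 29.999418738674304
top 163 nose u [0.1112 0.1115 0.1136 0.1137 0.1142 0.1166 0.1169 0.1173]
0.03 42 -0.011603570258120435 0.010422945385341765
0.05 45 -0.010545725333810528 0.007149634254077213
0.07 37 -0.01143602890311969 0.003774770373913612
0.09 29 -0.011640107702042315 0.0006618098857311284
0.11 10 -0.01007831094842655 -0.001230012341876639
[0.3946 0.0335 0.116 ] [ 0.9923 -0.1239  0.0004] 29.999377882715912
side 328 nose u [0.1147 0.1149 0.1152 0.1154 0.1157 0.1163 0.1176 0.1179]
0.03 74 0.00534264445812146 0.013851636392264857
0.05 84 -0.013570580503692389 0.010310692368014662
0.07 69 -0.01113918609909716 0.009716423847090119
0.09 47 -0.010745644049744384 0.005785177920416076
0.11 17 -0.009044350221126379 0.0012280546893399889
```

```bash
python3 -m handwheel '[[-0.006,0.013,0,0,0,0],[-0.006,0.013,-0.02,0,0,0],[-0.006,0.013,-0.04,0,0,0],[-0.006,0.013,-0.055,0,0,0],[-0.006,0.013,-0.065,0,0,0],[-0.006,0.013,-0.07,0,0,0],[-0.006,0.013,-0.0715,0,0,0],[-0.006,0.013,-0.0715,0,0,0]]'
python3 - <<'E'
from fit import *
p,D=cams.capture("top"); s=bot.read_state(); print(s["position"],f(*s["position"][:2]),s["force"])
cv2.imwrite("pics/t3.png",cv2.resize(p[160:250,290:375],None,fx=6,fy=6,interpolation=cv2.INTER_CUBIC))
E
```

```text
time_s: 6.48
position: [0.3885, 0.047, 0.0445]
tcp_rot: [[0.992, -0.123, 0.0], [-0.123, -0.992, -0.0], [0.0, 0.0, -1.0]]
force: [0.4, -0.3, -3.5]
opening: 0.267
grasp_force: 30.0
[0.3886 0.0471 0.0447] [-0.1632 -0.0459] [ 0.1907  0.3442 -4.1638]
```

View pics/t3.png

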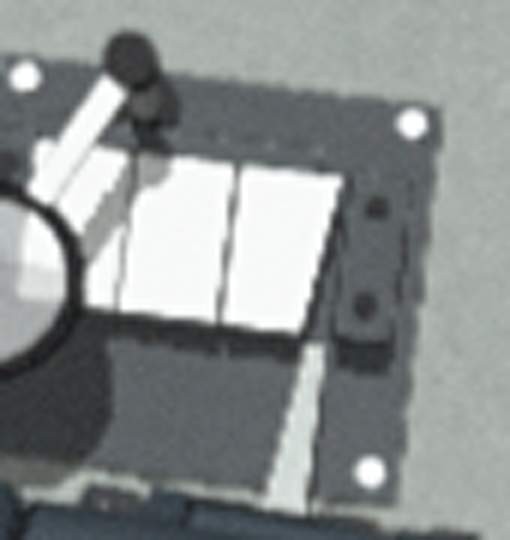

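```bash
python3 -m handwheel '[[0.005,-0.002,0,0,0,0],[0.010,-0.003,0,0,0,0],[0.015,-0.0035,-0.0005,0,0,0],[0.020,-0.004,-0.001,0,0,0],[0.025,-0.005,-0.001,0,0,0],[0.030,-0.0055,-0.001,0,0,0],[0.035,-0.006,-0.001,0,0,0],[0.040,-0.0065,-0.001,0,0,0]]'
python3 - <<'E'
from fit import *
s=bot.read_state(); print(s["position"],f(*s["position"][:2]),s["force"])
E
```

```text
time_s: 7.2
position: [0.4278, 0.0413, 0.0442]
tcp_rot: [[0.993, -0.122, -0.001], [-0.122, -0.993, 0.0], [-0.001, -0.0, -1.0]]
force: [-4.5, -1.2, 6.4]
opening: 0.266
grasp_force: 30.0
[0.4278 0.0413 0.0442] [-0.1236 -0.0469] [-4.49   -1.1579  6.421 ]
```

```bash
python3 -m handwheel '[[0,0,0.0008,0,0,0],[0.003,-0.001,0.0008,0,0,0],[0.006,-0.0015,0.0008,0,0,0],[0.009,-0.002,0.0008,0,0,0],[0.012,-0.0025,0.0008,0,0,0],[0.014,-0.003,0.0008,0,0,0],[0.016,-0.003,0.0008,0,0,0],[0.016,-0.003,0.0008,0,0,0]]'
python3 - <<'E'
from fit import *
s=bot.read_state(); print(s["position"],f(*s["position"][:2]),s["force"])
E
```

```text
time_s: 7.87
position: [0.4448, 0.038, 0.0443]
tcp_rot: [[0.993, -0.122, 0.001], [-0.122, -0.993, -0.0], [0.001, 0.0, -1.0]]
force: [-0.0, -0.8, -3.3]
opening: 0.267
grasp_force: 30.0
[0.4448 0.038  0.0443] [-0.1063 -0.0481] [-0.0334 -0.8075 -3.2971]
```

```bash
python3 -m handwheel '[[0.002,-0.0005,0,0,0,0],[0.004,-0.001,0,0,0,0],[0.006,-0.0015,0,0,0,0],[0.008,-0.0015,0,0,0,0],[0.010,-0.002,0,0,0,0],[0.012,-0.002,0,0,0,0],[0.012,-0.002,0,0,0,0],[0.012,-0.002,0,0,0,0]]'
python3 - <<'E'
from fit import *
s=bot.read_state(); print(s["position"],f(*s["position"][:2]),s["force"])
E
```

```text
time_s: 8.53
position: [0.4563, 0.0362, 0.0443]
tcp_rot: [[0.993, -0.122, 0.0], [-0.122, -0.993, 0.0], [0.0, -0.0, -1.0]]
force: [-1.4, 2.1, -2.6]
opening: 0.264
grasp_force: 30.0
[0.4563 0.0362 0.0443] [-0.0947 -0.0485] [-1.4077  2.0785 -2.6161]
```

```bash
python3 -m handwheel '[[0.002,-0.0002,0,0,0,0],[0.004,-0.0005,0,0,0,0],[0.006,-0.0007,0,0,0,0],[0.008,-0.001,0,0,0,0],[0.010,-0.0012,0,0,0,0],[0.012,-0.0014,0,0,0,0],[0.012,-0.0014,0,0,0,0],[0.012,-0.0014,0,0,0,0]]'
python3 - <<'E'
from fit import *
s=bot.read_state(); print(s["position"],f(*s["position"][:2]),s["force"],s["opening"])
E
```

```text
time_s: 9.2
position: [0.4682, 0.0348, 0.0442]
tcp_rot: [[0.993, -0.122, -0.0], [-0.122, -0.993, 0.0], [-0.0, -0.0, -1.0]]
force: [-2.8, 2.6, -3.2]
opening: 0.265
grasp_force: 30.0
[0.4682 0.0348 0.0442] [-0.0828 -0.0485] [-2.7615  2.5764 -3.1724] 0.2646735126679516
```

Nominal tight place reached with low force; keep driving gently until the force rises.

```bash
python3 -m handwheel '[[0.001,-0.0001,0,0,0,0],[0.002,-0.0002,0,0,0,0],[0.002,-0.0002,0,0,0,0],[0.003,-0.0003,0,0,0,0],[0.003,-0.0003,0,0,0,0],[0.004,-0.0005,0,0,0,0],[0.004,-0.0005,0,0,0,0],[0.004,-0.0005,0,0,0,0]]'
python3 - <<'E'
from fit import *
s=bot.read_state(); print(s["position"],f(*s["position"][:2]),s["force"],s["opening"])
for n in("top","side"):
    p,D=cams.capture(n); cv2.imwrite(f"pics/{n}4.png",p); np.save(n+"4.npy",D)
p=cv2.imread("pics/top4.png")
cv2.imwrite("pics/t4.png",cv2.resize(p[160:250,290:375],None,fx=6,fy=6,interpolation=cv2.INTER_CUBIC))
E
```

```text
time_s: 9.87
position: [0.4684, 0.0347, 0.0442]
tcp_rot: [[0.993, -0.122, -0.008], [-0.122, -0.993, 0.001], [-0.008, -0.0, -1.0]]
force: [-9.4, 1.3, 1.5]
opening: 0.267
grasp_force: 30.0
[0.4684 0.0347 0.0442] [-0.0825 -0.0485] [-9.3652  1.286   1.468 ] 0.26730352588714107
```

View pics/t4.png

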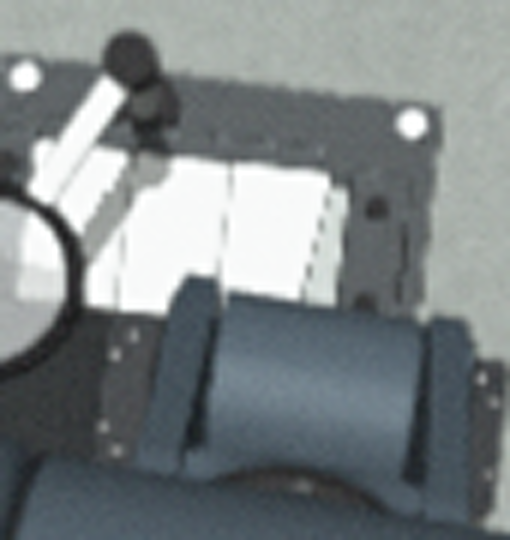

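```bash
python3 -m handwheel '[[0.001,-0.0001,0,0,0,0],[0.002,-0.0002,0,0,0,0],[0.003,-0.0003,0,0,0,0],[0.004,-0.0005,0,0,0,0],[0.004,-0.0005,0,0,0,0],[0.004,-0.0005,0,0,0,0],[0.004,-0.0005,0,0,0,0],[0.004,-0.0005,0,0,0,0]]'
python3 - <<'E'
from fit import *
s=bot.read_state(); print(s["position"],f(*s["position"][:2]),s["force"],s["opening"])
E
```

```text
time_s: 10.63
position: [0.4687, 0.0347, 0.0442]
tcp_rot: [[0.992, -0.121, -0.015], [-0.121, -0.993, 0.002], [-0.016, -0.0, -1.0]]
force: [-13.7, 1.0, 6.6]
opening: 0.266
grasp_force: 30.0
[0.4687 0.0347 0.0442] [-0.0822 -0.0485] [-13.7304   1.0038   6.6357] 0.265584203701267
```

```bash
python3 -m handwheel '[[0.001,-0.0001,0,0,0,0],[0.002,-0.0002,0,0,0,0],[0.003,-0.0003,0,0,0,0],[0.004,-0.0005,0,0,0,0],[0.0045,-0.0005,0,0,0,0],[0.0045,-0.0005,0,0,0,0],[0.0045,-0.0005,0,0,0,0],[0.0045,-0.0005,0,0,0,0]]'
python3 - <<'E'
from fit import *
s=bot.read_state(); print(s["position"],f(*s["position"][:2]),s["force"],s["opening"])
E
```

```text
time_s: 11.3
position: [0.4691, 0.0347, 0.0441]
tcp_rot: [[0.992, -0.121, -0.024], [-0.121, -0.993, 0.003], [-0.024, -0.0, -1.0]]
force: [-18.3, -0.3, 11.2]
opening: 0.263
grasp_force: 30.0
[0.4691 0.0347 0.0441] [-0.0818 -0.0485] [-18.312   -0.2916  11.1837] 0.263492159961092
```

```bash
python3 -m handwheel '[[-0.002,0.0002,0,0,0,0],[-0.004,0.0005,0,0,0,0],[-0.006,0.0007,0,0,0,0],[-0.008,0.001,0,0,0,0],[-0.01,0.0012,0,0,0,0],[-0.01,0.0012,0,0,0,0],[-0.01,0.0012,0,0,0,0],[-0.01,0.0012,0,0,0,0]]' && python3 -m handwheel '[[0,0,0,0,0,0],[0,0,0,0,0,0],[0,0,0,0,0,0],[0,0,0,0,0,0],[0,0,0,0,0,0],[0,0,0,0,0,0],[0,0,0,0,0,0],[0,0,0,0,0,0]]' 0.3
python3 - <<'E'
from h import *
print(w(-.2,.165),f(.47,.035))
E
```

```text
time_s: 11.97
position: [0.469, 0.0347, 0.0441]
tcp_rot: [[0.993, -0.122, -0.004], [-0.122, -0.993, 0.001], [-0.004, -0.0, -1.0]]
force: [-4.9, 1.1, -2.1]
opening: 0.268
grasp_force: 30.0
time_s: 12.63
position: [0.4708, 0.0344, 0.0444]
tcp_rot: [[0.993, -0.122, 0.0], [-0.122, -0.993, -0.0], [0.0, 0.0, -1.0]]
force: [0.5, -0.3, -0.4]
opening: 0.641
grasp_force: 0.0
[0.37769143 0.26094172] [-0.08096619 -0.04807625]
```

```bash
python3 -m handwheel '[[0,0,0.04,0,0,0],[0,0,0.08,0,0,0],[0,0,0.12,0,0,0],[-0.01,0,0.16,0,0,0],[-0.04,0,0.2,0,0,0],[-0.06,0,0.23,0,0,0],[-0.08,0,0.23,0,0,0],[-0.08,0,0.23,0,0,0]]'
python3 - <<'E'
from fit import *
for n in("top","side"):
    p,D=cams.capture(n); cv2.imwrite(f"pics/{n}5.png",p); np.save(n+"5.npy",D)
    P=pts(n,D,w(-.03,-.05),.12,.08)
    def hh(x,y): 
        h=hw(x,y)+.012; X,Y=P[:,0],P[:,1]
        c,s=np.cos(F[2]),np.sin(F[2]); a=c*(X-F[0])+s*(Y-F[1]); return np.where(a<-.045,h,np.nan)
    if n=="top":
        try: r=fit(P,hh,[(.46,.56),(0,.06),(-.2,0)]); print(r, f(*r[0][:2]))
        except Exception as e: print(e)
    for q in("lens","knob"): print(n,q,[(x["position"],round(x["conf"],2)) for x in models.tip_of(q,n)[:2]])
    for x in models.tip_of("knob",n)[:1]:
        X=at_z(n,x["position"],.178); k=f(*X[:2])-[.07,.05]; print(X,k+[.07,.05],np.hypot(*k),np.arctan2(-k[0],-k[1]))
    for x in models.tip_of("lens",n)[:1]:
        X=at_z(n,x["position"],.15); k=f(*X[:2])-[.07,.05]; print(X,np.hypot(*k),np.arctan2(-k[0],-k[1]))
    W=cloud(n,D); m=(W[...,2]>.13)&(W[...,2]<.205)&(W[...,0]>.4)&(np.hypot(W[...,0]-.59,W[...,1]-.15)<.25)&(W[...,1]>.12); q=W[m]
    print(len(q),q[q[:,2]>.185].mean(0), (q[:,2]>.185).sum())
p=cv2.imread("pics/top5.png"); p2=cv2.imread("pics/side5.png")
a=cv2.resize(p[155:255,260:375],(575,500),interpolation=cv2.INTER_CUBIC)
cv2.imwrite("pics/t5.png",a)
E
```

```text
time_s: 13.3
position: [0.3868, 0.0351, 0.2759]
tcp_rot: [[0.993, -0.122, 0.0], [-0.122, -0.993, -0.0], [0.0, 0.0, -1.0]]
force: [-0.4, 0.9, -0.9]
opening: 0.649
grasp_force: 0.0
(array([ 0.5161,  0.0287, -0.1198]), np.float64(6.339333329396517)) [-0.0345 -0.0487]
top lens [([286.7, 206.0], 0.57), ([301.7, 195.5], 0.44)]
top knob [([272.9, 223.6], 0.71)]
[0.4808 0.2163 0.178 ] [-0.0922  0.1332] 0.1823114019742255 2.0449502824233337
[0.5309 0.1831 0.15  ] 0.12223725630411161 2.0491195225681444
1120 [0.4764 0.2154 0.1993] 47
side lens [([339.1, 231.9], 0.81)]
side knob [([360.5, 232.9], 0.75)]
[0.4843 0.2145 0.178 ] [-0.0885  0.1318] 0.1783756589440537 2.0474149579654934
[0.5363 0.183  0.15  ] 0.11770995158297898 2.075002542167662
1234 [0.4777 0.2211 0.194 ] 77
```

View pics/t5.png

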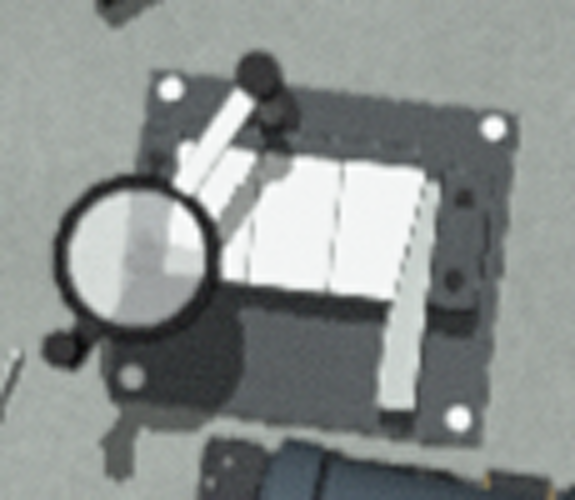

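```bash
python3 -m handwheel '[[0.02,0.04,0,0,0,0],[0.04,0.08,0,0,0,0],[0.06,0.12,0,0,0,0],[0.08,0.155,0,0,0,0],[0.093,0.182,0,0,0,0],[0.093,0.182,0,0,0,0],[0.093,0.182,0,0,0,0],[0.093,0.182,0,0,0,0]]' 0.6 && python3 -m handwheel '[[0,0,-0.02,0,0,0],[0,0,-0.04,0,0,0],[0,0,-0.06,0,0,0],[0,0,-0.075,0,0,0],[0,0,-0.086,0,0,0],[0,0,-0.086,0,0,0],[0,0,-0.086,0,0,0],[0,0,-0.086,0,0,0]]' && python3 -m handwheel '[[0,0,0,0,0,0],[0,0,0,0,0,0],[0,0,0,0,0,0],[0,0,0,0,0,0],[0,0,0,0,0,0],[0,0,0,0,0,0],[0,0,0,0,0,0],[0,0,0,0,0,0]]' -1
```

```text
time_s: 14.47
position: [0.4828, 0.2162, 0.2735]
tcp_rot: [[0.993, -0.121, -0.002], [-0.121, -0.993, -0.001], [-0.002, 0.001, -1.0]]
force: [0.1, -0.1, 0.4]
opening: 0.801
grasp_force: 0.0
time_s: 15.13
position: [0.4839, 0.2157, 0.1891]
tcp_rot: [[0.992, -0.123, 0.001], [-0.123, -0.992, 0.0], [0.001, -0.0, -1.0]]
force: [0.4, 0.1, 0.5]
opening: 0.795
grasp_force: 0.0
time_s: 15.8
position: [0.4836, 0.2165, 0.1883]
tcp_rot: [[0.993, -0.122, -0.0], [-0.122, -0.993, 0.0], [-0.0, 0.0, -1.0]]
force: [0.9, -0.0, -0.0]
opening: 0.279
grasp_force: 0.0
```

```bash
python3 -m handwheel '[[0,0,0,0,0,0],[0,0,0,0,0,0],[0,0,0,0,0,0],[0,0,0,0,0,0],[0,0,0,0,0,0],[0,0,0,0,0,0],[0,0,0,0,0,0],[0,0,0,0,0,0]]' -1
python3 - <<'E'
from h import *
np.set_printoptions(precision=4,suppress=True)
s=bot.read_state(); X=np.array(s["position"][:2]); k=f(*X)-[.07,.05]; a0=np.arctan2(-k[0],-k[1]); r=np.hypot(*k); print(X,a0,r,s["opening"],s["grasp_force"])
c,sn=np.cos(F[2]),np.sin(F[2])
P=lambda a:w(.07-r*np.sin(a),.05-r*np.cos(a))
A=np.linspace(a0,.61,25); p=np.array([P(a) for a in A])
for i in(0,8,16): print((p[i+1:i+9]-p[i]))
E
```

```text
time_s: 16.47
position: [0.4837, 0.2163, 0.1883]
tcp_rot: [[0.993, -0.122, 0.0], [-0.122, -0.993, -0.0], [0.0, 0.0, -1.0]]
force: [0.6, -1.4, -0.3]
opening: 0.219
grasp_force: 30.0
[0.4837 0.2163] 2.0536942796289135 0.17996974190262713 0.21898327707387968 29.99603516422212
[[-0.0059 -0.0091]
 [-0.0112 -0.0185]
 [-0.016  -0.0282]
 [-0.0201 -0.0382]
 [-0.0237 -0.0485]
 [-0.0266 -0.0589]
 [-0.0289 -0.0695]
 [-0.0305 -0.0802]]
[[-0.001  -0.0108]
 [-0.0014 -0.0216]
 [-0.0011 -0.0324]
 [-0.0001 -0.0432]
 [ 0.0015 -0.0539]
 [ 0.0037 -0.0645]
 [ 0.0066 -0.0749]
 [ 0.01   -0.0852]]
[[ 0.0041 -0.01  ]
 [ 0.0088 -0.0198]
 [ 0.0141 -0.0292]
 [ 0.0199 -0.0384]
 [ 0.0262 -0.0471]
 [ 0.0331 -0.0555]
 [ 0.0405 -0.0634]
 [ 0.0483 -0.0709]]
```

```bash
python3 -m handwheel '[[-0.006,-0.009,0,0,0,0],[-0.011,-0.0185,0,0,0,0],[-0.016,-0.028,0,0,0,0],[-0.020,-0.038,0,0,0,0],[-0.024,-0.0485,0,0,0,0],[-0.0265,-0.059,0,0,0,0],[-0.029,-0.0695,0,0,0,0],[-0.0305,-0.080,0,0,0,0]]' && python3 -m handwheel '[[-0.001,-0.011,0,0,0,0],[-0.0015,-0.0215,0,0,0,0],[-0.001,-0.0325,0,0,0,0],[0,-0.043,0,0,0,0],[0.0015,-0.054,0,0,0,0],[0.0035,-0.0645,0,0,0,0],[0.0065,-0.075,0,0,0,0],[0.01,-0.085,0,0,0,0]]'
python3 - <<'E'
from h import *
s=bot.read_state(); X=np.array(s["position"][:2]); k=f(*X)-[.07,.05]; print(X,np.arctan2(-k[0],-k[1]),np.hypot(*k),s["force"],s["grasp_force"])
E
```

```text
time_s: 17.13
position: [0.4497, 0.1355, 0.1882]
tcp_rot: [[0.992, -0.122, -0.006], [-0.122, -0.993, 0.0], [-0.006, 0.0, -1.0]]
force: [-5.0, 3.7, 5.3]
opening: 0.218
grasp_force: 30.0
time_s: 17.8
position: [0.4633, 0.0502, 0.1884]
tcp_rot: [[0.993, -0.122, -0.0], [-0.122, -0.993, -0.0], [-0.0, 0.0, -1.0]]
force: [-2.8, 3.2, 3.2]
opening: 0.22
grasp_force: 30.0
[0.46334433 0.05016956] 1.0866890131316198 0.18010897405361154 [-2.77979359  3.17911868  3.18948398] 30.001277772244066
```

```bash
python3 -m handwheel '[[0.004,-0.010,0,0,0,0],[0.009,-0.020,0,0,0,0],[0.014,-0.029,0,0,0,0],[0.020,-0.0385,0,0,0,0],[0.026,-0.047,0,0,0,0],[0.033,-0.0555,0,0,0,0],[0.0405,-0.0635,0,0,0,0],[0.048,-0.071,0,0,0,0]]' && python3 -m handwheel '[[0,0,0,0,0,0],[0,0,0,0,0,0],[0,0,0,0,0,0],[0,0,0,0,0,0],[0,0,0,0,0,0],[0,0,0,0,0,0],[0,0,0,0,0,0],[0,0,0,0,0,0]]'
cat > look.py <<'E'
from fit import *
import sys
s=bot.read_state(); X=np.array(s["position"][:2]); k=f(*X)-[.07,.05]; print(X,np.arctan2(-k[0],-k[1]),np.hypot(*k),s["force"],s["grasp_force"])
T=w(0,-.05)
for n in("top","side"):
    p,D=cams.capture(n); cv2.imwrite(f"pics/{n}{sys.argv[1]}.png",p)
    for q,z in(("lens",.15),("knob",.178)):
        for x in models.tip_of(q,n)[:2]:
            X=at_z(n,x["position"],z); k=f(*X[:2])-[.07,.05]; print(n,q,x["position"],round(x["conf"],2),"off",(X[:2]-T),"ang",np.arctan2(-k[0],-k[1]),"r",np.hypot(*k))
    W=cloud(n,D); m=(abs(W[...,2]-.15)<.012)&(np.hypot(W[...,0]-T[0],W[...,1]-T[1])<.08); q=W[m]
    if len(q)>20: print(len(q),"bbox mid",((q.max(0)+q.min(0))/2)[:2]-T,q.mean(0)[:2]-T, np.ptp(q,0))
E
python3 look.py 6
```

```text
time_s: 18.47
position: [0.5122, -0.0204, 0.1885]
tcp_rot: [[0.993, -0.122, 0.001], [-0.122, -0.993, -0.0], [0.001, -0.0, -1.0]]
force: [-1.3, 5.0, 4.6]
opening: 0.219
grasp_force: 30.0
time_s: 19.13
position: [0.5114, -0.0195, 0.1885]
tcp_rot: [[0.993, -0.122, 0.001], [-0.122, -0.993, -0.0], [0.001, 0.0, -1.0]]
force: [2.2, -0.6, 2.1]
opening: 0.223
grasp_force: 30.0
[ 0.5114 -0.0195] 0.6120992164831738 0.17976071877887873 [ 2.151  -0.5761  2.0876] 29.99953579972498
top lens [340.4, 200.7] 0.69 off [-0.004   0.0102] ang 0.6941956520170647 r 0.11752592446008842
152 bbox mid [0.0338 0.0339] [0.0332 0.0309] [0.0446 0.0614 0.0124]
side lens [341.3, 195.9] 0.6 off [0.0063 0.0011] ang 0.5772051390133621 r 0.11707829966029175
side knob [364.5, 178.7] 0.95 off [-0.0472 -0.0544] ang 0.6040160267819474 r 0.19410873035481957
686 bbox mid [-0.001   0.0104] [-0.0024  0.0098] [0.1126 0.1108 0.017 ]
```

Near the target; release, lift and check.

```bash
python3 -m handwheel '[[0,0,0,0,0,0],[0,0,0,0,0,0],[0,0,0,0,0,0],[0,0,0,0,0,0],[0,0,0,0,0,0],[0,0,0,0,0,0],[0,0,0,0,0,0],[0,0,0,0,0,0]]' 0.4 && python3 -m handwheel '[[0,0,0.03,0,0,0],[0,0,0.06,0,0,0],[0,0,0.09,0,0,0],[-0.02,-0.02,0.12,0,0,0],[-0.05,-0.05,0.12,0,0,0],[-0.08,-0.08,0.12,0,0,0],[-0.1,-0.1,0.12,0,0,0],[-0.1,-0.1,0.12,0,0,0]]'
python3 look.py 7; python3 -c "
import cv2
p=cv2.imread('pics/top7.png');cv2.imwrite('pics/t7.png',cv2.resize(p[155:255,260:375],(575,500),interpolation=cv2.INTER_CUBIC))"
```

```text
time_s: 20.1
position: [0.511, -0.0196, 0.1883]
tcp_rot: [[0.993, -0.122, -0.0], [-0.122, -0.993, 0.0], [-0.0, -0.0, -1.0]]
force: [-0.4, -0.0, -0.4]
opening: 0.671
grasp_force: 0.0
time_s: 20.77
position: [0.4077, -0.1218, 0.3085]
tcp_rot: [[0.992, -0.126, -0.002], [-0.126, -0.992, -0.001], [-0.002, 0.002, -1.0]]
force: [0.8, -1.1, 0.9]
opening: 0.698
grasp_force: 0.0
[ 0.4077 -0.1218] 0.6382091432952458 0.32531581945580484 [ 0.8176 -1.053   0.9283] 0.0
top lens [341.9, 196.0] 0.69 off [0.0092 0.0061] ang 0.5857820506984932 r 0.11144486808996516
top knob [362.0, 213.3] 0.62 off [-0.0405 -0.0476] ang 0.6016283234686053 r 0.18457677580986295
top knob [342.5, 229.5] 0.18 off [-0.0844  0.005 ] ang 0.9723121726119653 r 0.18681900798164053
987 bbox mid [-0.0006  0.0103] [-0.002   0.0058] [0.1143 0.1086 0.0164]
side lens [344.4, 195.1] 0.94 off [-0.0011 -0.0046] ang 0.5927737256072041 r 0.1262445941613125
side lens [362.0, 178.6] 0.41 off [-0.0364 -0.1039] ang 0.42338079708663 r 0.22760536342561713
side knob [361.5, 179.8] 0.64 off [-0.04   -0.0467] ang 0.6027049325153369 r 0.18349510189098742
689 bbox mid [-0.0013  0.0119] [-0.0026  0.0095] [0.1121 0.1062 0.018 ]
```

View pics/t7.png

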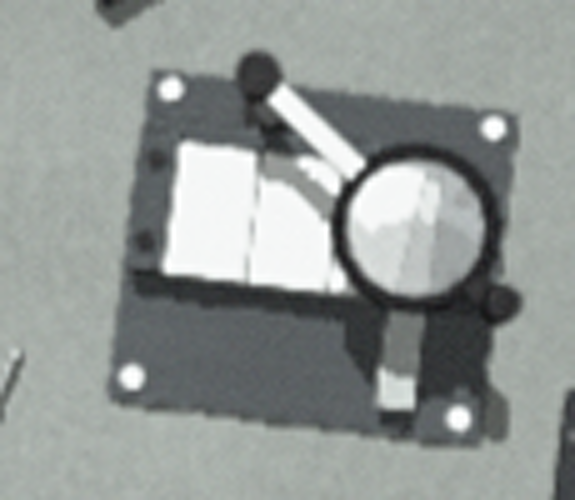

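```bash
python3 -c "
from rig import bot
print(bot.hand_in())"
```

```text
the job is handed in; nothing more can be done
None
```

The wedge is driven in to about 18 N with the row tight, the magnifier arm is at about 0.60 rad (0.61 puts the lens over the wedge), and the job is handed in with the arm clear; no verdict came back.

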